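# Find the brake pad that still bites and fit it

### The job

Three look-alike brake pads lie lining down on the steel plate, one to a lane; two are glazed and slippery, one still bites. One after another, drag each of them about 3 cm along its lane under a light, steady hand push (around 10 N, never 30 N) to feel how hard it drags, and leave it lying there, further along its lane. Then fit the pad that drags hardest into the empty upper place of the calliper bracket, lining down and gently pressed fully home between the two spring clips; the two glazed pads stay flat on the plate, and the spray can is not to be disturbed.

Things in the scene. Friction and masses are not known exactly. Their poses are not given: they have to be found in the camera images.
- lane_left (a point): on the plate's top, start of the left lane: here a brake pad lies lining down (within 1 mm, 0.02 rad), 112 x 44 x 17.5 mm, 240 to 320 g; its origin, the centre of the lining's underside, on this point, length along the plate's x. Dark lining 88 (x) x 40 (y) x 11.5 mm; on it the steel backing plate 96 (x) x 44 (y) x 6 mm, to be gripped by its long edges (44 mm apart)
- lane_mid (a point): the same in the middle lane, 95 mm from the left one: a second pad that looks the same. At each end of a pad's backing plate an ear, 18 mm wide (y) and 6 mm thick, reaches out to 56 mm from the middle; the ear's underside is 11.5 mm above the lining's underside. The pads themselves are not tracked, only these start points; rules call them good_pad, glazed_pad_1 and _2
- lane_right (a point): the same in the right lane, 95 mm from the middle one: a third pad that looks the same. Which lane has the biting pad differs every time. Drag = friction x bearing force (push plus own weight, about 2.7 N); a glazed pad's friction on the plate is at most 0.6 of the good one's (about 0.2 to 0.3 against 0.4 to 0.5)
- plate: ground steel surface plate, bright top, 190 (x) x 300 (y) x 30 mm high, fixed. Origin: centre of its underside on the desk, z up; top at z = 30 mm. Scribed lines part its three lanes. The pads start with their centres at x = -18 mm; drag them along +x, to at most x = +40 mm. A drag counts when the pad slides flat with over 8 N on the plate (push and weight); 30 N ruins the lining
- bracket: dark cast-iron brake calliper bracket, 197 (x) x 87 (y) x 92 mm, fixed. Origin: on the desk under the pad place; x along the pad's length, z up. Two legs, inner faces at x = +/-50.5 mm, 46 mm wide, 72 mm high; two guide pins with rubber boots at x = +/-86 mm, 92 mm high. Beside the pad place (y) nothing stands higher than 24 mm: a fourth pad fitted below, tie bar and lugs
- seat (a point): on the bracket, 42.5 mm above the desk: where the origin of the fully home pad is, its long axis along the bracket's x, either way round. The ears then stand on shoulders 54 mm above the desk. Each leg's slot for the ear is 21 mm wide (y), widening by a chamfer from z = 64 to 70 mm, and open to the top
- clips (a point): on the bracket, midway between the two bright spring clips at the outer ends of the slots, 64 mm above the desk. The clip faces are at x = +/-55.1 mm, flared to +/-58.5 mm at z = 73 mm; the ears push them out (3 N each at first, 3000 N/m), so the pad does not drop in: push it down with 6 to 15 N. More than 40 N on the bracket is too much
- contact_spray: red spray can with white cap, 52 mm across, 150 mm high, standing loose; origin at the centre of its foot. To be left alone

How it is judged (in metres and radians):
On the way, in this order (a step that is already met when the one before it is completed fails the run):
1. a first pad has been dragged more than 20 mm from its start and is still sliding flat on the plate, bearing on it with more than 8 N (((contact force between glazed_pad_1 and plate above 8 N and linear speed of glazed_pad_1 above 0.003 m/s and distance of glazed_pad_1 from where it was at the start of the episode above 0.02 m and angle between glazed_pad_1's own z axis and vertical below 0.06 rad and z of glazed_pad_1 in the frame of plate below 0.033 m) or (contact force between good_pad and plate above 8 N and linear speed of good_pad above 0.003 m/s and distance of good_pad from where it was at the start of the episode above 0.02 m and angle between good_pad's own z axis and vertical below 0.06 rad and z of good_pad in the frame of plate below 0.033 m) or (contact force between glazed_pad_2 and plate above 8 N and linear speed of glazed_pad_2 above 0.003 m/s and distance of glazed_pad_2 from where it was at the start of the episode above 0.02 m and angle between glazed_pad_2's own z axis and vertical below 0.06 rad and z of glazed_pad_2 in the frame of plate below 0.033 m))), for 0.1 s.
2. a second pad has been dragged more than 20 mm from its start and is still sliding flat on the plate, bearing on it with more than 8 N (((contact force between glazed_pad_1 and plate above 8 N and linear speed of glazed_pad_1 above 0.003 m/s and distance of each of glazed_pad_1, good_pad from where it was at the start of the episode above 0.02 m and angle between glazed_pad_1's own z axis and vertical below 0.06 rad and z of glazed_pad_1 in the frame of plate below 0.033 m) or (contact force between glazed_pad_1 and plate above 8 N and linear speed of glazed_pad_1 above 0.003 m/s and distance of each of glazed_pad_1, glazed_pad_2 from where it was at the start of the episode above 0.02 m and angle between glazed_pad_1's own z axis and vertical below 0.06 rad and z of glazed_pad_1 in the frame of plate below 0.033 m) or (contact force between good_pad and plate above 8 N and linear speed of good_pad above 0.003 m/s and distance of each of good_pad, glazed_pad_1 from where it was at the start of the episode above 0.02 m and angle between good_pad's own z axis and vertical below 0.06 rad and z of good_pad in the frame of plate below 0.033 m) or (contact force between good_pad and plate above 8 N and linear speed of good_pad above 0.003 m/s and distance of each of good_pad, glazed_pad_2 from where it was at the start of the episode above 0.02 m and angle between good_pad's own z axis and vertical below 0.06 rad and z of good_pad in the frame of plate below 0.033 m) or (contact force between glazed_pad_2 and plate above 8 N and linear speed of glazed_pad_2 above 0.003 m/s and distance of each of glazed_pad_2, glazed_pad_1 from where it was at the start of the episode above 0.02 m and angle between glazed_pad_2's own z axis and vertical below 0.06 rad and z of glazed_pad_2 in the frame of plate below 0.033 m) or (contact force between glazed_pad_2 and plate above 8 N and linear speed of glazed_pad_2 above 0.003 m/s and distance of each of glazed_pad_2, good_pad from where it was at the start of the episode above 0.02 m and angle between glazed_pad_2's own z axis and vertical below 0.06 rad and z of glazed_pad_2 in the frame of plate below 0.033 m))), for 0.1 s.
3. the third pad has been dragged more than 20 mm from its start and is still sliding flat on the plate, bearing on it with more than 8 N (((contact force between glazed_pad_1 and plate above 8 N and linear speed of glazed_pad_1 above 0.003 m/s and distance of each of glazed_pad_1, good_pad, glazed_pad_2 from where it was at the start of the episode above 0.02 m and angle between glazed_pad_1's own z axis and vertical below 0.06 rad and z of glazed_pad_1 in the frame of plate below 0.033 m) or (contact force between good_pad and plate above 8 N and linear speed of good_pad above 0.003 m/s and distance of each of good_pad, glazed_pad_1, glazed_pad_2 from where it was at the start of the episode above 0.02 m and angle between good_pad's own z axis and vertical below 0.06 rad and z of good_pad in the frame of plate below 0.033 m) or (contact force between glazed_pad_2 and plate above 8 N and linear speed of glazed_pad_2 above 0.003 m/s and distance of each of glazed_pad_2, glazed_pad_1, good_pad from where it was at the start of the episode above 0.02 m and angle between glazed_pad_2's own z axis and vertical below 0.06 rad and z of glazed_pad_2 in the frame of plate below 0.033 m))), for 0.1 s.
At the end, for the whole second after the job is handed in: the pad with the good lining sits fully home in the bracket's upper place (within 3 mm sideways, 2 mm in height, level and along the slots within 0.06 rad), the two glazed pads lie flat on the steel plate, and all are at rest (z of good_pad in the frame of bracket between 0.04 and 0.0445 m and horizontal distance between good_pad and seat below 0.003 m and angle between the x axis of good_pad and the x axis of bracket, either way round below 0.06 rad and angle between good_pad's own z axis and vertical below 0.04 rad and linear speed of each of good_pad, glazed_pad_1, glazed_pad_2 below 0.01 m/s and z of glazed_pad_1 in the frame of plate between 0.028 and 0.0325 m and angle between each of glazed_pad_1, glazed_pad_2's own z axis and vertical below 0.05 rad and z of glazed_pad_2 in the frame of plate between 0.028 and 0.0325 m); the robot touches nothing.
It fails at once if a pad is pressed on the plate with more than 30 N (contact force between any of glazed_pad_1, good_pad, glazed_pad_2 and plate above 30 N).
It fails at once if a pad is forced against the bracket with more than 40 N (contact force between any of glazed_pad_1, good_pad, glazed_pad_2 and bracket above 40 N).
It fails at once if the spray can is shifted by more than 20 mm (distance of contact_spray from where it was at the start of the episode above 0.02 m).
It also fails if it takes over 72 s, if anything falls off the work surface, if the arm or the gripper's body presses on something with over 40 N, if the wrist force passes 120 N, or if a joint passes its speed limit or range.

### The arm

A 6-joint arm with a two-finger parallel gripper is mounted at the origin on the work surface; the furniture and walls round the work are solid. World frame = base frame: x ahead of the robot, y to its left, z up, the work surface at z = 0. Lengths are in mm, angles in rad, forces in N, time in s.
With the tool pointing down it reaches from about 250 to 775 mm from the base axis. Payload 4 kg.
Tool frame: the origin (TCP) lies between the finger pads; the fingertips stand ahead of it and the grasp point (between the pads) lies 6 mm ahead of it (r.tcp_to_tips is the z of the fingertips in the tool frame, in mm); z points along the fingers, y is the line along which they close (so a half turn about z gives the same grasp; the last joint's range is limited). The gripper opens to 85 mm and grips with 20 to 120 N. Pads are 22 mm wide; open, the fingers measure 114 mm over their backs; the gripper's body (76 mm by 85 mm) begins 54 mm behind the grasp point. The pads swing forward as they close: fully open they stand 13 mm farther back than shut.
Start: joints at [-1.31, 0.087, 1.371, -0, 1.684, -0.103], TCP at [195.703, -514.022, 228.541] pointing down, gripper open.
Joint ranges: [-3.1, 3.1], [-0.76, 2.03], [0.27, 2.55], [-1.08, 4.22], [0.17, 2.65], [-2.57, 2.57]. Speed limits (rad/s): [2.79, 2.79, 3.14, 3.14, 3.14, 3.14].

### API

Orientations are given as a 3x3 rotation matrix whose columns are the frame's x, y, z axes.
In Python, from workcell import r, imaging, close_job gives the robot as it stands.
- The arm moves only by the tool play_rows, never from a script. Its argument "deltas" is a list of rows, each a list of 5 numbers: the closure in counts, from 0 (fully open) to 255 (shut), then the shift along the tool's x, y, z normalised to -1 to 1, where 1 is 7.5 cm, then the turn about the tool's z normalised to -1 to 1, where 1 is pi/4 rad. In form: [[fingers, x, y, z, spin], ...]. A call has 1 to 5 rows; each row shifts and turns the commanded pose from where the row before left it, along the tool's axes as they then stand; what a row does not reach is not made up. A row lasts 1/10 s, in which the tool goes at most 50 mm and 8.59 degrees, less where a joint would pass 70% of its speed; a pose out of reach is approached as far as the arm can. A call with a number of a shift or a turn outside -1 to 1 is refused whole. A call with a gripper value outside its range is refused whole. The fingers move at their own pace and stop on an object; the grip force is fixed at half the most. Time passes only in rows, so rows that do not move let the fingers close. It gives the time, the measured TCP pose, the force, the opening and the grip force at its end, in the units of the state.
- r.get_state(): the state, without advancing time (a new reading comes with each control period).
- imaging.camera(name): name is "side" or "top"; returns a dict with "frame" (400x640x3 uint8, red, green, blue), "range_z" (400x640 float32, mm along the optical axis (not along the pixel's ray), 0 where there is no reading), "fx", "fy", "cx", "cy" (pixels), "distortion" ([k1, k2, p1, p2, k3] as OpenCV has them; the pictures are not rectified), "extrinsics" (4x4, takes a point from camera to world coordinates). Camera axes: x right, y down, z forward; pixel columns grow to the right and rows downward; lengths in mm; the calibration is good to about 2 mm. A picture is of the moment at which its call begins.
- close_job(): hands the job in; it is judged then, once.
Trained networks look in the newest picture that a camera, given by its name, has taken for a name from the list of things; names that differ only in an ending like _2 or _b are one class to them, and where a whole thing is asked for, a point or a joint stands for the part that bears it (a point fixed in the world has none). Each returns a list of dicts, best first, with "confidence" (0 to 1); they miss things now and then, are a little off and sometimes report something else, mostly with a low value. They report only what shows in the picture. A call takes as long as a camera call.
- imaging.trace(camera, thing): "region" (400x640 bool, what is visible of it) and "rect" ([left, top, right, bottom] in pixels, round what is visible of it).
The state is a dict: "time": time; "joint_positions": joint angles; "qd": joint speeds; "tau": joint torques, N m; "tool_pos": TCP position; "eef_rot": TCP orientation; "wrist_force": force on the tool from outside, world axes, zero at the start; "moment": the same for the moment, N m; "finger_gap": finger opening in mm; "grasp_force": force on a finger pad.
Only numpy, scipy, OpenCV 4.12 (cv2) and the standard library are available. Lean on these libraries where they do the work, as an engineer would, in place of code of your own. Each camera call takes 0.05 s, during which the arm holds its last target. There are 200 camera calls.

## Working session

There is one attempt and no reset: what is moved stays moved. The work goes in short steps, Python scripts to look and compute and a tool call to move; the robot and the scene stay as the last step left them, time stands still between calls to the robot, and variables do not carry over. Pictures are saved under pics/ and viewed, at most 10 in all, crops included, and the job is handed in when it is done.

Besides the shell and the picture viewer there is one more tool, called after "Call:" as name(argument=value, ...) on one line, values as JSON. play_rows: Moves the arm, as the interface text tells. Scaled input: -1 to 1 covers 7.5 cm each way for a shift and pi/4 rad each way for a turn. Its arguments: {"type":"object","properties":{"deltas":{"type":"array"}},"required":["deltas"]}

```bash
mkdir -p pics; ls; cat > h.py <<'E'
import numpy as np, cv2
from workcell import r, imaging, close_job
def pts(c, mask):
    v,u=np.nonzero(mask&(c["range_z"]>0)); z=c["range_z"][v,u]
    K=np.array([[c["fx"],0,c["cx"]],[0,c["fy"],c["cy"]],[0,0,1.]])
    n=cv2.undistortPoints(np.stack([u,v],1).astype(np.float64)[:,None],K,np.array(c["distortion"],float))[:,0]
    P=np.c_[n*z[:,None],z,np.ones(len(z))]
    return (P@np.array(c["extrinsics"]).T)[:,:3]
def save(c,n): cv2.imwrite(f"pics/{n}.png",cv2.cvtColor(c["frame"],cv2.COLOR_RGB2BGR))
E
python3 - <<'E'
from h import *
s=r.get_state(); print(s, r.tcp_to_tips)
for n in ("top","side"):
    c=imaging.camera(n); save(c,n)
    for t in ("plate","lane_left","lane_mid","glazed_pad_1","good_pad","bracket","seat","clips","contact_spray"):
        try:
            for d in imaging.trace(n,t)[:4]:
                P=pts(c,d["region"]); print(n,t,round(d["confidence"],2),np.round(d["rect"]),len(P),np.median(P,0).round(),np.percentile(P,2,axis=0).round(),np.percentile(P,98,axis=0).round())
        except Exception as e: print(n,t,e)
E
```

```text
pics
{'time': 0.0, 'joint_positions': array([-1.31010203e+00,  8.79931708e-02,  1.37225950e+00,  1.91171943e-05,
        1.68359651e+00, -1.03102398e-01]), 'qd': array([ 3.76468656e-04, -1.48143043e-03, -1.31161058e-03,  8.58553462e-05,
       -7.30770183e-04,  1.30908975e-03]), 'tau': array([-5.07480800e-04, -3.51858616e+01, -3.13279581e+01, -1.81975497e-04,
        1.06713467e-02,  2.22367362e-06]), 'tool_pos': array([ 195.57462981, -513.51868109,  227.31560603]), 'eef_rot': array([[ 9.34551916e-01,  3.55826360e-01, -5.63269368e-04],
       [ 3.55826717e-01, -9.34549395e-01,  2.18517839e-03],
       [ 2.51141027e-04, -2.24258895e-03, -9.99997454e-01]]), 'wrist_force': array([-0.14256166,  0.60642319, -0.03839448]), 'moment': array([ 0.02574953,  0.06916356, -0.05767202]), 'grasp_force': 0.0, 'finger_gap': 85.51887823083385} 25.0
top plate 0.98 [249. 152. 368. 221.] 5864 [464. -26.  28.] [ 362. -173.   23.] [543. 118.  33.]
top lane_left 0.57 [247. 151. 370. 228.] 6389 [461. -30.  28.] [ 361. -178.   12.] [545. 120.  34.]
top lane_mid 0.77 [248. 152. 370. 224.] 5879 [465. -32.  28.]
[... 967 characters left out ...]
ad_1 it knows: bracket, clips, contact_spray, lane_left, lane_mid, lane_right, plate, seat
side good_pad it knows: bracket, clips, contact_spray, lane_left, lane_mid, lane_right, plate, seat
side bracket 0.73 [373. 227. 457. 303.] 3550 [ 380. -350.   24.] [ 294. -395.    2.] [ 469. -310.   78.]
side seat 0.73 [280. 184. 418. 247.] 3245 [ 403. -113.   28.] [ 355. -189.    6.] [540.  98.  31.]
side seat 0.67 [371. 224. 457. 302.] 3422 [ 378. -350.   24.] [ 294. -395.    4.] [ 468. -312.   78.]
side clips 0.95 [372. 224. 459. 301.] 3425 [ 382. -350.   24.] [ 294. -394.    4.] [ 468. -311.   77.]
side contact_spray 0.69 [246. 137. 264. 196.] 930 [335. 214.  74.] [316. 205.   3.] [361. 236. 149.]
```

```bash
python3 - <<'E'
import cv2
a=cv2.imread("pics/top.png")[130:270,170:470]; b=cv2.imread("pics/side.png")[120:320,230:480]
cv2.imwrite("pics/topc.png",cv2.resize(a,None,fx=2.6,fy=2.6,interpolation=2)); cv2.imwrite("pics/sidec.png",cv2.resize(b,None,fx=3,fy=3,interpolation=2))
E
```

```text
(no output)
```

View pics/topc.png

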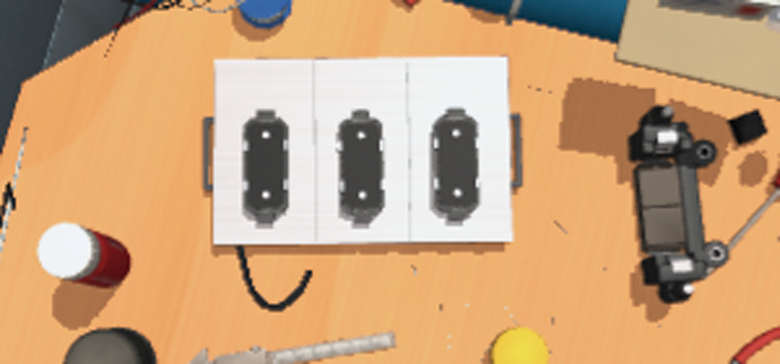

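View pics/sidec.png

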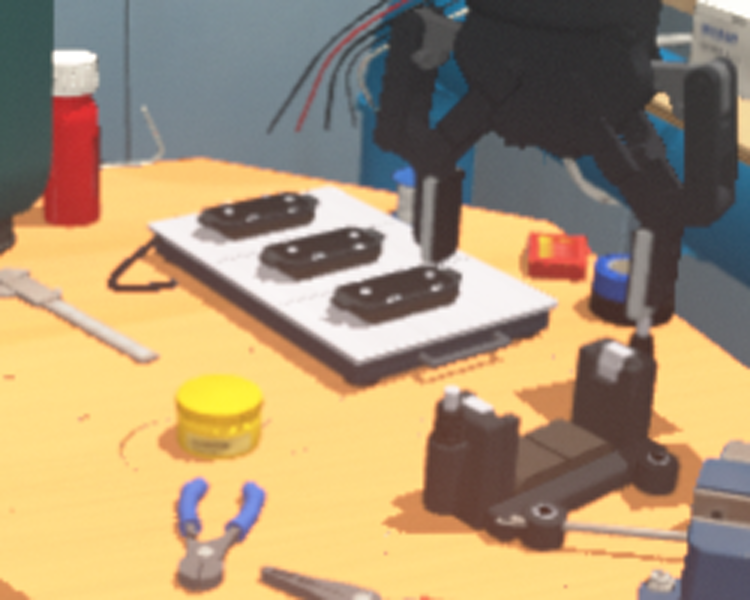

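```bash
cat > m.py <<'E'
from h import *
import sys
def rect(P):
    (c,(w,h),a)=cv2.minAreaRect(P[:,:2].astype(np.float32))
    if w<h: w,h,a=h,w,a+90
    return np.round(c,1),round(w,1),round(h,1),round((a+90)%180-90,1)
def comps(P,cell=4):
    lo=P[:,:2].min(0); ij=((P[:,:2]-lo)/cell).astype(int); g=np.zeros(ij.max(0)+1,np.uint8); g[ij[:,0],ij[:,1]]=1
    n,l=cv2.connectedComponents(cv2.dilate(g,np.ones((3,3))))
    lab=l[ij[:,0],ij[:,1]]
    return [P[lab==k] for k in range(1,n) if (lab==k).sum()>12]
def go(n):
    c=imaging.camera(n); P=pts(c,np.ones(c["range_z"].shape,bool))
    R=P[(P[:,0]>330)&(P[:,0]<570)&(P[:,1]>-210)&(P[:,1]<150)]
    T=R[(abs(R[:,2]-29)<4)]; print(n,"plate",rect(max(comps(T),key=len)),np.median(T[:,2]))
    T=R[(R[:,2]>43)&(R[:,2]<53)]
    for q in comps(T): print(" pad",rect(q),q.mean(0).round(1),len(q))
    B=P[(P[:,0]>280)&(P[:,0]<500)&(P[:,1]>-410)&(P[:,1]<-290)]
    for lo,hi in ((17,29),(60,82),(84,100)):
        T=B[(B[:,2]>lo)&(B[:,2]<hi)]
        if len(T)>12:
            for q in comps(T): print("  br",lo,rect(q),q.mean(0).round(1),len(q))
    return c
if __name__=="__main__":
    for n in ("top","side"): go(n)
E
python3 m.py
```

```text
top plate (array([442.7, -29.1]), 299.3, 210.5, -89.5) 28.174713333265117
 pad (array([ 434.5, -122.7]), 110.2, 42.0, -1.1) [ 434.4 -122.8   46.3] 590
 pad (array([432.9, -28.3]), 110.2, 44.0, -0.1) [434.  -28.   46.3] 587
 pad (array([436.1,  67.3]), 110.9, 44.3, 0.1) [434.9  66.8  46.3] 606
  br 17 (array([ 392.7, -354.8]), 188.9, 94.2, 4.2) [ 392.6 -341.2   20.6] 689
  br 60 (array([ 320.3, -336.4]), 47.1, 44.3, -86.0) [ 324.5 -334.6   69.3] 228
  br 60 (array([ 465. , -326.4]), 47.1, 43.7, -86.7) [ 459.9 -325.    69.4] 217
side plate (array([443.9, -29.8]), 305.9, 202.7, -89.7) 28.636744798254796
 pad (array([ 431.3, -123.5]), 113.3, 49.7, -1.2) [ 428.5 -126.8   46.3] 412
 pad (array([429.9, -29. ]), 113.5, 48.5, 1.0) [426.7 -32.7  46.5] 341
 pad (array([429.8,  66.1]), 108.8, 48.6, 1.4) [429.2  62.9  46.3] 285
  br 17 (array([ 383. , -358.7]), 174.3, 90.3, 10.3) [ 384.7 -353.    21.2] 1121
  br 60 (array([ 318. , -339.6]), 50.5, 46.8, 8.2) [ 315.8 -346.    69.2] 349
  br 60 (array([ 460.3, -328.2]), 49.5, 42.4, -86.7) [ 454.7 -331.1   69.2] 320
  br 84 (array([ 304.4, -339.3]), 9.7, 6.8, 24.9) [ 303.5 -340.    87.3] 20
  br 84 (array([ 474.1, -327.6]), 8.6, 5.6, -35.1) [ 474.2 -327.9   87.5] 16
```

Call:
play_rows(deltas=[[0, 0, 0, 0, 0.16], [0, 0, 0, 0, 0.15], [0, 0, 0, 0, 0.152], [0, 0, 0, 0, 0]])

```text
time: 1.3
tool_pos: [195.7, -514.0, 228.5]
eef_rot: [[1.0, 0.001, 0.0], [0.001, -1.0, -0.0], [0.0, 0.0, -1.0]]
wrist_force: [-0.0, 0.8, -0.8]
finger_gap: 85.3
grasp_force: 0.0
```

Call:
play_rows(deltas=[[0, 0.32, -0.52, 0.08, 0], [0, 0.32, -0.52, 0.08, 0], [0, 0.32, -0.52, 0.08, 0], [0, 0.32, -0.52, 0.08, 0], [0, 0.32, -0.52, 0.08, 0]])

```text
time: 1.8
tool_pos: [316.1, -317.4, 198.5]
eef_rot: [[1.0, 0.003, 0.001], [0.003, -1.0, -0.001], [0.001, 0.001, -1.0]]
wrist_force: [1.2, -0.0, 0.7]
finger_gap: 85.6
grasp_force: 0.0
```

Call:
play_rows(deltas=[[0, 0.32, -0.52, 0.08, 0], [0, 0.32, -0.52, 0.08, 0], [0, 0.32, -0.52, 0.08, 0], [0, 0.32, -0.52, 0.08, 0], [0, 0, 0, 0, 0]])

```text
time: 2.3
tool_pos: [412.9, -158.0, 173.7]
eef_rot: [[1.0, 0.012, -0.0], [0.012, -1.0, 0.003], [-0.0, -0.003, -1.0]]
wrist_force: [-0.8, -0.7, -1.1]
finger_gap: 85.4
grasp_force: 0.0
```

Call:
play_rows(deltas=[[0, 0.145, -0.235, 0.2, 0.01], [0, 0.145, -0.235, 0.2, 0], [0, 0, 0, 0.4, 0], [0, 0, 0, 0.4, 0], [0, 0, 0, 0, 0]])

```text
time: 2.8
tool_pos: [429.8, -126.7, 80.3]
eef_rot: [[1.0, -0.005, -0.009], [-0.005, -1.0, 0.003], [-0.009, -0.003, -1.0]]
wrist_force: [0.3, -0.0, -0.0]
finger_gap: 85.2
grasp_force: 0.0
```

Call:
play_rows(deltas=[[0, 0, 0, 0.2, 0], [0, 0, 0, 0, 0], [0, 0, 0, 0, 0]])

```text
time: 3.1
tool_pos: [433.7, -128.4, 70.9]
eef_rot: [[1.0, -0.007, 0.001], [-0.007, -1.0, -0.001], [0.001, 0.001, -1.0]]
wrist_force: [-0.2, 0.1, 0.5]
finger_gap: 85.6
grasp_force: 0.0
```

Call:
play_rows(deltas=[[0, 0.01, -0.075, 0.1, -0.01], [0, 0, 0, 0.1, 0], [0, 0, 0, 0, 0]])

```text
time: 3.4
tool_pos: [433.2, -121.5, 53.5]
eef_rot: [[1.0, 0.001, -0.002], [0.001, -1.0, 0.001], [-0.002, -0.001, -1.0]]
wrist_force: [-0.5, -0.3, 0.6]
finger_gap: 85.3
grasp_force: 0.0
```

Call:
play_rows(deltas=[[255, 0, 0, 0, 0], [255, 0, 0, 0, 0], [255, 0, 0, 0, 0], [255, 0, 0, 0, 0], [255, 0, 0, 0, 0]])

```text
time: 3.9
tool_pos: [434.1, -122.1, 54.7]
eef_rot: [[1.0, 0.001, 0.0], [0.001, -1.0, -0.0], [0.0, 0.0, -1.0]]
wrist_force: [0.5, -0.4, -0.7]
finger_gap: 12.7
grasp_force: 0.0
```

```bash
python3 - <<'E'
from h import *
print({k:v for k,v in r.get_state().items() if k in("tool_pos","finger_gap","grasp_force","wrist_force")}, r.tcp_to_tips)
c=imaging.camera("side"); a=cv2.cvtColor(c["frame"],cv2.COLOR_RGB2BGR)[120:300,260:480]
b=cv2.cvtColor(imaging.camera("top")["frame"],cv2.COLOR_RGB2BGR)[130:270,230:400]
f=lambda x,k:cv2.resize(x,None,fx=k,fy=k,interpolation=2)
a=f(a,2.0);b=f(b,360/140); cv2.imwrite("pics/g1.png",np.hstack([a,b[:360,:350]]))
E
```

```text
{'tool_pos': array([ 434.09783875, -122.09596426,   54.65060729]), 'wrist_force': array([ 0.50203977, -0.37225649, -0.66273048]), 'grasp_force': 0.0, 'finger_gap': 12.73129915105269} 25.0
```

View pics/g1.png

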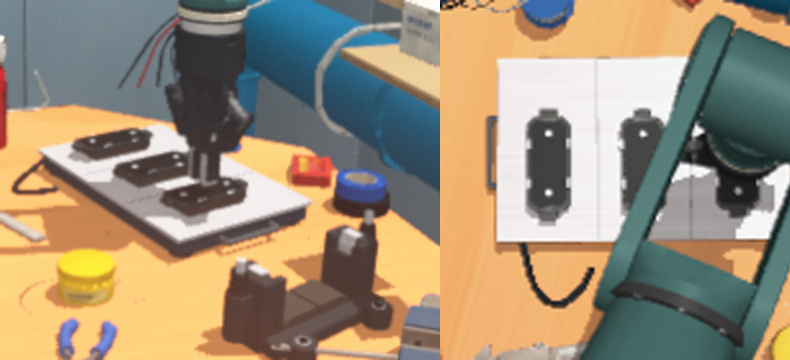

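Call:
play_rows(deltas=[[255, 0, 0, -0.25, 0], [90, 0, 0, -0.15, 0], [90, 0, 0, 0, 0], [90, 0, 0, 0, 0], [90, 0, 0, 0, 0]])

```text
time: 4.5
tool_pos: [433.6, -121.8, 83.8]
eef_rot: [[1.0, 0.001, -0.001], [0.001, -1.0, 0.0], [-0.001, -0.0, -1.0]]
wrist_force: [-0.2, -0.3, -0.3]
finger_gap: 55.6
grasp_force: 0.0
```

```bash
python3 - <<'E'
from h import *
c=imaging.camera("side"); P=pts(c,np.ones(c["range_z"].shape,bool)); s=r.get_state(); t=s["tool_pos"]; print(t,s["finger_gap"],s["wrist_force"])
Q=P[(abs(P[:,0]-t[0])<25)&(abs(P[:,1]-t[1])<60)&(P[:,2]>40)&(P[:,2]<130)]
for lo in range(40,130,4):
    q=Q[(Q[:,2]>=lo)&(Q[:,2]<lo+4)]
    if len(q): print(lo,len(q),np.percentile(q[:,1]-t[1],[0,10,50,90,100]).round(),q[:,0].mean().round()-t[0].round())
a=cv2.cvtColor(c["frame"],cv2.COLOR_RGB2BGR)[160:240,310:410]; cv2.imwrite("pics/g2.png",cv2.resize(a,None,fx=6,fy=6,interpolation=2))
E
```

```text
[ 433.51503399 -121.78834699   83.72038507] 55.36696088883418 [-0.38777225  0.24251781 -0.21529233]
40 24 [-26. -25. -23. -20. -20.] 0.0
44 185 [-27. -23.  -5.  14.  22.] -1.0
48 11 [-27. -23.  -2.  15.  16.] 0.0
88 15 [-33. -32. -30.  31.  31.] -3.0
92 30 [-37. -34.  28.  32.  33.] -6.0
96 24 [-41. -39. -30.  32.  33.] -8.0
100 43 [-40. -39. -29.  30.  41.] -6.0
104 37 [-40. -39.  28.  33.  43.] -7.0
108 35 [-42. -40. -31.  30.  35.] -6.0
112 33 [-42. -38.  27.  31.  35.] -7.0
116 41 [-42. -39. -28.  30.  33.] -5.0
120 36 [-42. -40.   0.  32.  35.] -8.0
124 36 [-42. -41.  27.  33.  41.] -6.0
128 13 [-41. -40.  30.  33.  36.] -6.0
```

View pics/g2.png

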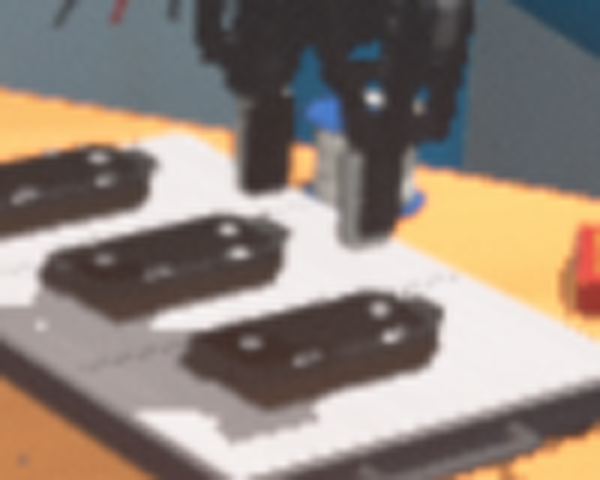

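Call:
play_rows(deltas=[[60, 0.01, 0.013, 0.2, 0], [60, 0, 0, 0.2, 0], [60, 0, 0, 0.1, 0], [60, 0, 0, 0, 0]])

```text
time: 4.95
tool_pos: [433.4, -122.4, 45.3]
eef_rot: [[1.0, 0.001, -0.004], [0.001, -1.0, 0.001], [-0.004, -0.001, -1.0]]
wrist_force: [-0.4, -0.2, 0.8]
finger_gap: 65.3
grasp_force: 0.0
```

Call:
play_rows(deltas=[[60, 0, 0, 0.1, 0], [60, 0, 0, 0.05, 0], [60, 0, 0, 0.03, 0], [60, 0, 0, 0, 0]])

```text
time: 5.35
tool_pos: [434.7, -123.0, 33.3]
eef_rot: [[1.0, 0.001, -0.0], [0.001, -1.0, 0.0], [-0.0, -0.0, -1.0]]
wrist_force: [0.5, -0.4, -0.1]
finger_gap: 65.3
grasp_force: 0.0
```

Call:
play_rows(deltas=[[255, 0, 0, 0, 0], [255, 0, 0, 0, 0], [255, 0, 0, 0, 0], [255, 0, 0, 0, 0]])

```text
time: 5.75
tool_pos: [435.4, -123.3, 34.4]
eef_rot: [[1.0, 0.001, 0.002], [0.001, -1.0, -0.001], [0.002, 0.001, -1.0]]
wrist_force: [-0.5, -0.2, 4.4]
finger_gap: 42.1
grasp_force: 61.6
```

Call:
play_rows(deltas=[[255, 0, 0, 0.007, 0], [255, 0, 0, 0, 0]])

```text
time: 5.95
tool_pos: [435.4, -123.3, 34.3]
eef_rot: [[1.0, 0.001, 0.001], [0.001, -1.0, -0.001], [0.001, 0.001, -1.0]]
wrist_force: [-2.2, 1.2, 6.8]
finger_gap: 41.9
grasp_force: 61.9
```

Call:
play_rows(deltas=[[255, 0, 0, 0.007, 0], [255, 0, 0, 0, 0]])

```text
time: 6.15
tool_pos: [435.4, -123.3, 34.3]
eef_rot: [[1.0, 0.001, 0.001], [0.001, -1.0, -0.001], [0.001, 0.001, -1.0]]
wrist_force: [-3.5, 1.4, 10.0]
finger_gap: 42.1
grasp_force: 62.2
```

Call:
play_rows(deltas=[[255, 0.03, 0, 0, 0], [255, 0.04, 0, 0, 0], [255, 0.04, 0, 0, 0]])

```text
time: 6.45
tool_pos: [443.0, -123.5, 34.3]
eef_rot: [[1.0, 0.001, -0.0], [0.001, -1.0, -0.001], [-0.0, 0.001, -1.0]]
wrist_force: [-5.4, 0.3, 11.9]
finger_gap: 42.0
grasp_force: 62.3
```

Call:
play_rows(deltas=[[255, 0.04, 0, 0, 0], [255, 0.04, 0, 0, 0]])

```text
time: 6.65
tool_pos: [449.1, -123.5, 34.3]
eef_rot: [[1.0, 0.001, -0.0], [0.001, -1.0, -0.001], [-0.0, 0.001, -1.0]]
wrist_force: [-5.1, -0.0, 12.0]
finger_gap: 41.9
grasp_force: 62.3
```

Call:
play_rows(deltas=[[255, 0.04, 0, 0, 0], [255, 0.04, 0, 0, 0]])

```text
time: 6.85
tool_pos: [455.1, -123.5, 34.3]
eef_rot: [[1.0, 0.001, -0.0], [0.001, -1.0, -0.001], [-0.0, 0.001, -1.0]]
wrist_force: [-5.2, 0.2, 11.9]
finger_gap: 41.8
grasp_force: 62.3
```

Call:
play_rows(deltas=[[255, 0.04, 0, 0, 0], [255, 0.04, 0, 0, 0]])

```text
time: 7.05
tool_pos: [461.0, -123.5, 34.3]
eef_rot: [[1.0, 0.001, -0.0], [0.001, -1.0, -0.001], [-0.0, 0.001, -1.0]]
wrist_force: [-5.1, -0.2, 11.8]
finger_gap: 42.1
grasp_force: 62.3
```

Call:
play_rows(deltas=[[255, 0.04, 0, 0, 0], [255, 0.04, 0, 0, 0]])

```text
time: 7.25
tool_pos: [467.0, -123.5, 34.3]
eef_rot: [[1.0, 0.001, -0.0], [0.001, -1.0, -0.001], [-0.0, 0.001, -1.0]]
wrist_force: [-5.5, 0.3, 11.4]
finger_gap: 41.6
grasp_force: 62.3
```

Call:
play_rows(deltas=[[255, 0, 0, 0, 0], [255, 0, 0, 0, 0]])

```text
time: 7.45
tool_pos: [467.6, -123.5, 34.3]
eef_rot: [[1.0, 0.001, 0.001], [0.001, -1.0, -0.001], [0.001, 0.001, -1.0]]
wrist_force: [-3.2, -0.6, 9.6]
finger_gap: 41.9
grasp_force: 62.2
```

Call:
play_rows(deltas=[[255, 0, 0, -0.015, 0], [60, 0, 0, 0, 0], [60, 0, 0, 0, 0], [60, 0, 0, -0.2, 0], [60, 0, 0, -0.4, 0]])

```text
time: 7.95
tool_pos: [464.4, -121.8, 75.5]
eef_rot: [[1.0, 0.001, -0.008], [0.001, -1.0, 0.003], [-0.008, -0.003, -1.0]]
wrist_force: [0.0, 0.0, -0.3]
finger_gap: 65.0
grasp_force: 0.0
```

Call:
play_rows(deltas=[[60, -0.147, -0.42, 0, 0], [60, -0.15, -0.42, 0, 0], [60, -0.15, -0.427, 0, 0], [60, 0, 0, 0, 0], [60, 0, 0, 0, 0]])

```text
time: 8.45
tool_pos: [433.1, -27.5, 78.2]
eef_rot: [[1.0, 0.003, -0.0], [0.003, -1.0, -0.0], [-0.0, 0.0, -1.0]]
wrist_force: [0.3, -0.5, -0.0]
finger_gap: 65.3
grasp_force: 0.0
```

Call:
play_rows(deltas=[[60, 0.013, 0.007, 0.2, 0], [60, 0, 0, 0.2, 0], [60, 0, 0, 0.15, 0], [60, 0, 0, 0.05, 0], [60, 0, 0, 0, 0]])

```text
time: 8.95
tool_pos: [434.0, -28.9, 32.8]
eef_rot: [[1.0, 0.0, -0.002], [0.0, -1.0, 0.0], [-0.002, -0.0, -1.0]]
wrist_force: [0.2, -0.1, 0.2]
finger_gap: 65.0
grasp_force: 0.0
```

Call:
play_rows(deltas=[[255, 0, 0, 0, 0], [255, 0, 0, 0, 0], [255, 0, 0, 0, 0], [255, 0, 0, 0, 0]])

```text
time: 9.35
tool_pos: [435.4, -28.8, 34.8]
eef_rot: [[1.0, 0.001, 0.003], [0.001, -1.0, -0.001], [0.003, 0.001, -1.0]]
wrist_force: [-0.5, -0.4, 4.7]
finger_gap: 41.8
grasp_force: 61.6
```

Same preload; repeat the same drag.

Call:
play_rows(deltas=[[255, 0, 0, 0.007, 0], [255, 0, 0, 0, 0]])

```text
time: 9.55
tool_pos: [435.4, -28.9, 34.8]
eef_rot: [[1.0, 0.001, 0.002], [0.001, -1.0, -0.001], [0.002, 0.001, -1.0]]
wrist_force: [-2.2, -0.8, 8.3]
finger_gap: 42.0
grasp_force: 62.0
```

Call:
play_rows(deltas=[[255, 0, 0, 0.007, 0], [255, 0, 0, 0, 0]])

```text
time: 9.75
tool_pos: [435.4, -28.9, 34.8]
eef_rot: [[1.0, 0.001, 0.002], [0.001, -1.0, -0.001], [0.002, 0.001, -1.0]]
wrist_force: [-3.4, -0.0, 11.4]
finger_gap: 42.0
grasp_force: 62.3
```

Call:
play_rows(deltas=[[255, 0.03, 0, 0, 0], [255, 0.04, 0, 0, 0], [255, 0.04, 0, 0, 0]])

```text
time: 10.05
tool_pos: [441.1, -28.7, 34.7]
eef_rot: [[1.0, 0.001, -0.004], [0.001, -1.0, -0.001], [-0.004, 0.001, -1.0]]
wrist_force: [-11.5, -0.2, 16.9]
finger_gap: 42.1
grasp_force: 62.9
```

Call:
play_rows(deltas=[[255, 0.04, 0, 0, 0], [255, 0.04, 0, 0, 0]])

```text
time: 10.25
tool_pos: [447.1, -28.6, 34.7]
eef_rot: [[1.0, 0.001, -0.004], [0.001, -1.0, -0.001], [-0.004, 0.001, -1.0]]
wrist_force: [-12.1, -0.3, 18.2]
finger_gap: 41.9
grasp_force: 62.8
```

Call:
play_rows(deltas=[[255, 0.04, 0, 0, 0], [255, 0.04, 0, 0, 0]])

```text
time: 10.45
tool_pos: [453.1, -28.6, 34.7]
eef_rot: [[1.0, 0.001, -0.004], [0.001, -1.0, -0.001], [-0.004, 0.001, -1.0]]
wrist_force: [-10.2, 0.1, 17.7]
finger_gap: 41.5
grasp_force: 62.8
```

Call:
play_rows(deltas=[[255, 0.04, 0, 0, 0], [255, 0.04, 0, 0, 0]])

```text
time: 10.65
tool_pos: [459.1, -28.6, 34.7]
eef_rot: [[1.0, 0.001, -0.004], [0.001, -1.0, -0.001], [-0.004, 0.001, -1.0]]
wrist_force: [-10.2, 1.0, 16.4]
finger_gap: 41.7
grasp_force: 62.8
```

Call:
play_rows(deltas=[[255, 0.04, 0, 0, 0], [255, 0.04, 0, 0, 0]])

```text
time: 10.85
tool_pos: [465.1, -28.6, 34.7]
eef_rot: [[1.0, 0.001, -0.004], [0.001, -1.0, -0.001], [-0.004, 0.001, -1.0]]
wrist_force: [-10.3, -0.3, 17.0]
finger_gap: 42.0
grasp_force: 62.8
```

Call:
play_rows(deltas=[[255, 0, 0, 0, 0], [255, 0, 0, -0.015, 0], [60, 0, 0, 0, 0], [60, 0, 0, 0, 0], [60, 0, 0, -0.2, 0]])

```text
time: 11.35
tool_pos: [464.6, -28.0, 46.2]
eef_rot: [[1.0, 0.001, -0.005], [0.001, -1.0, 0.001], [-0.005, -0.001, -1.0]]
wrist_force: [-0.3, -0.2, -0.3]
finger_gap: 65.4
grasp_force: 0.0
```

Call:
play_rows(deltas=[[60, 0, 0, -0.4, 0], [60, -0.147, -0.42, 0, 0], [60, -0.147, -0.42, 0, 0], [60, -0.147, -0.427, 0, 0], [60, 0, 0, 0, 0]])

```text
time: 11.85
tool_pos: [431.9, 69.4, 78.1]
eef_rot: [[1.0, 0.005, -0.001], [0.005, -1.0, 0.002], [-0.001, -0.002, -1.0]]
wrist_force: [1.2, -0.6, -1.0]
finger_gap: 65.6
grasp_force: 0.0
```

Call:
play_rows(deltas=[[60, 0, 0, 0, 0], [60, 0, 0, 0, 0]])

```text
time: 12.05
tool_pos: [433.8, 66.0, 78.4]
eef_rot: [[1.0, 0.001, 0.0], [0.001, -1.0, -0.001], [0.0, 0.001, -1.0]]
wrist_force: [-0.1, 0.4, -0.6]
finger_gap: 64.9
grasp_force: 0.0
```

Call:
play_rows(deltas=[[60, 0.013, -0.01, 0.2, 0], [60, 0, 0, 0.2, 0], [60, 0, 0, 0.16, 0], [60, 0, 0, 0.05, 0], [60, 0, 0, 0, 0]])

```text
time: 12.55
tool_pos: [434.1, 66.8, 32.2]
eef_rot: [[1.0, -0.0, -0.002], [-0.0, -1.0, -0.0], [-0.002, 0.0, -1.0]]
wrist_force: [0.0, 0.7, 0.1]
finger_gap: 65.1
grasp_force: 0.0
```

Call:
play_rows(deltas=[[255, 0, 0, 0, 0], [255, 0, 0, 0, 0], [255, 0, 0, 0, 0], [255, 0, 0, 0, 0]])

```text
time: 12.95
tool_pos: [435.5, 67.1, 34.1]
eef_rot: [[1.0, 0.001, 0.003], [0.001, -1.0, -0.0], [0.003, 0.0, -1.0]]
wrist_force: [0.6, -1.7, 4.9]
finger_gap: 41.8
grasp_force: 61.7
```

Call:
play_rows(deltas=[[255, 0, 0, 0.007, 0], [255, 0, 0, 0.007, 0], [255, 0, 0, 0, 0]])

```text
time: 13.25
tool_pos: [435.5, 67.2, 34.1]
eef_rot: [[1.0, 0.001, 0.003], [0.001, -1.0, -0.001], [0.003, 0.001, -1.0]]
wrist_force: [-3.8, -1.0, 10.7]
finger_gap: 42.0
grasp_force: 62.3
```

Call:
play_rows(deltas=[[255, 0.03, 0, 0, 0], [255, 0.04, 0, 0, 0], [255, 0.04, 0, 0, 0]])

```text
time: 13.55
tool_pos: [442.6, 67.5, 34.1]
eef_rot: [[1.0, 0.001, -0.0], [0.001, -1.0, 0.0], [-0.0, -0.0, -1.0]]
wrist_force: [-6.5, -0.3, 13.1]
finger_gap: 42.1
grasp_force: 62.5
```

Call:
play_rows(deltas=[[255, 0.04, 0, 0, 0], [255, 0.04, 0, 0, 0]])

```text
time: 13.75
tool_pos: [448.6, 67.6, 34.1]
eef_rot: [[1.0, 0.001, -0.0], [0.001, -1.0, 0.0], [-0.0, -0.0, -1.0]]
wrist_force: [-7.2, 0.7, 13.7]
finger_gap: 41.9
grasp_force: 62.5
```

Call:
play_rows(deltas=[[255, 0.04, 0, 0, 0], [255, 0.04, 0, 0, 0]])

```text
time: 13.95
tool_pos: [454.6, 67.6, 34.1]
eef_rot: [[1.0, 0.001, -0.0], [0.001, -1.0, 0.0], [-0.0, -0.0, -1.0]]
wrist_force: [-6.6, -0.9, 13.7]
finger_gap: 41.9
grasp_force: 62.5
```

Call:
play_rows(deltas=[[255, 0.04, 0, 0, 0], [255, 0.04, 0, 0, 0]])

```text
time: 14.15
tool_pos: [460.6, 67.6, 34.1]
eef_rot: [[1.0, 0.001, -0.0], [0.001, -1.0, 0.0], [-0.0, -0.0, -1.0]]
wrist_force: [-6.2, 0.1, 13.1]
finger_gap: 42.1
grasp_force: 62.5
```

Call:
play_rows(deltas=[[255, 0.04, 0, 0, 0], [255, 0.04, 0, 0, 0]])

```text
time: 14.35
tool_pos: [466.6, 67.6, 34.1]
eef_rot: [[1.0, 0.001, -0.0], [0.001, -1.0, 0.0], [-0.0, -0.0, -1.0]]
wrist_force: [-6.6, 0.4, 13.9]
finger_gap: 41.9
grasp_force: 62.5
```

Call:
play_rows(deltas=[[255, 0, 0, 0, 0], [255, 0, 0, -0.015, 0], [60, 0, 0, 0, 0], [60, 0, 0, 0, 0], [60, 0, 0, -0.2, 0]])

```text
time: 14.85
tool_pos: [464.3, 67.3, 45.4]
eef_rot: [[1.0, 0.001, -0.006], [0.001, -1.0, -0.0], [-0.006, 0.0, -1.0]]
wrist_force: [1.0, 0.6, 0.4]
finger_gap: 65.2
grasp_force: 0.0
```

Call:
play_rows(deltas=[[60, 0, 0, -0.4, 0], [60, 0, 0, -0.4, 0], [60, 0, 0, 0, 0]])

```text
time: 15.15
tool_pos: [469.7, 67.4, 112.3]
eef_rot: [[1.0, 0.001, 0.009], [0.001, -1.0, 0.0], [0.009, -0.0, -1.0]]
wrist_force: [1.0, -0.5, 0.7]
finger_gap: 65.2
grasp_force: 0.0
```

```bash
cat > m2.py <<'E'
from m import *
c=go("top"); save(c,"t2")
a=cv2.cvtColor(c["frame"],cv2.COLOR_RGB2BGR)
# bright spots (clips) in the bracket area
P=pts(c,np.ones(c["range_z"].shape,bool)); v,u=np.nonzero(c["range_z"]>0)
g=a.min(2)[v,u]; m=(g>165)&(P[:,0]>280)&(P[:,0]<500)&(P[:,1]>-400)&(P[:,1]<-290)&(P[:,2]>55)
for q in comps(P[m]) if m.sum()>3 else []: print("bright",q.mean(0).round(1),q.min(0).round(1),q.max(0).round(1),len(q))
cv2.imwrite("pics/t2c.png",np.hstack([cv2.resize(a[155:265,395:465],None,fx=5,fy=5,interpolation=2),cv2.resize(a[140:250,285:350],None,fx=5,fy=5,interpolation=2)]))
go("side")
E
python3 m2.py
```

```text
top plate (array([452.8, -72.6]), 212.3, 189.7, 89.9) 28.208054778413157
 pad (array([ 468.5, -120.8]), 110.8, 41.8, -1.0) [ 467.2 -120.8   46.5] 575
 pad (array([464.4, -27.1]), 110.9, 43.7, 1.6) [464.4 -27.   46.3] 586
 pad (array([441. ,  77.6]), 58.5, 23.9, 0.3) [441.6  76.8  46.5] 173
  br 17 (array([ 392.8, -354.9]), 189.3, 94.7, 4.3) [ 394.2 -341.8   20.7] 702
  br 60 (array([ 321.1, -336.3]), 47.8, 42.7, -85.9) [ 324.7 -334.6   69.1] 226
  br 60 (array([ 464.9, -326. ]), 46.5, 44.9, -87.7) [ 460.  -324.7   69.1] 219
bright [ 331.  -337.    70.6] [ 325.1 -347.2   62.3] [ 335.4 -329.5   75.4] 29
bright [ 456.4 -327.3   70.9] [ 451.1 -337.5   66.2] [ 462.3 -318.9   74.9] 32
side plate (array([447.2, -30.4]), 310.7, 201.6, -87.0) 28.660188188619998
 pad (array([ 464.2, -123.3]), 111.6, 47.8, 0.2) [ 460.7 -125.6   46.3] 392
 pad (array([459.7, -28. ]), 111.0, 48.5, 0.7) [458.  -30.8  46.4] 332
 pad (array([463.6,  67.6]), 110.8, 48.8, -3.4) [459.9  64.8  46.3] 279
  br 17 (array([ 382.8, -359.1]), 173.1, 91.1, 10.2) [ 385.4 -352.7   21.2] 1146
  br 60 (array([ 318.2, -339. ]), 48.6, 46.1, 4.8) [ 316.2 -345.9   69.2] 350
  br 60 (array([ 460.3, -327.6]), 47.1, 44.0, -85.2) [ 454.8 -331.1   69.2] 317
  br 84 (array([ 304.1, -339.3]), 7.2, 7.0, 51.6) [ 303.7 -339.8   87. ] 21
  br 84 (array([ 473.6, -327.3]), 8.0, 7.3, -60.3) [ 473.9 -327.3   87.6] 21
```

View pics/t2c.png

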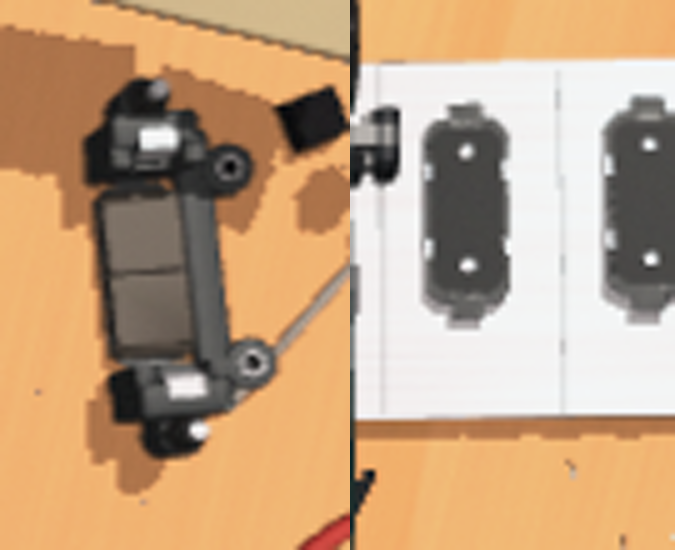

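Call:
play_rows(deltas=[[60, 0, 0.43, 0, 0], [60, 0, 0.43, 0, 0], [60, 0, 0.42, 0.2, 0], [60, 0, 0, 0.2, 0], [60, 0, 0, 0, 0]])

```text
time: 15.75
tool_pos: [463.6, -28.9, 73.7]
eef_rot: [[1.0, -0.001, -0.009], [-0.001, -1.0, 0.002], [-0.009, -0.002, -1.0]]
wrist_force: [-0.7, 0.0, -0.5]
finger_gap: 65.2
grasp_force: 0.0
```

Call:
play_rows(deltas=[[60, 0, 0, 0, 0], [60, 0, 0, 0, 0]])

```text
time: 15.95
tool_pos: [466.9, -28.2, 78.1]
eef_rot: [[1.0, 0.002, 0.0], [0.002, -1.0, 0.0], [0.0, -0.0, -1.0]]
wrist_force: [0.7, 0.0, 0.6]
finger_gap: 65.0
grasp_force: 0.0
```

Call:
play_rows(deltas=[[60, -0.013, 0.006, 0.2, 0], [60, 0, 0, 0.2, 0], [60, 0, 0, 0.15, 0], [60, 0, 0, 0.05, 0], [60, 0, 0, 0, 0]])

```text
time: 16.45
tool_pos: [465.6, -28.8, 32.7]
eef_rot: [[1.0, 0.001, -0.001], [0.001, -1.0, 0.0], [-0.001, -0.0, -1.0]]
wrist_force: [-0.2, 0.0, -0.7]
finger_gap: 65.5
grasp_force: 0.0
```

Call:
play_rows(deltas=[[60, 0, 0, 0, 0], [255, 0, 0, 0, 0], [255, 0, 0, 0, 0], [255, 0, 0, 0, 0], [255, 0, 0, 0, 0]])

```text
time: 16.95
tool_pos: [466.7, -29.3, 34.2]
eef_rot: [[1.0, 0.001, 0.002], [0.001, -1.0, -0.0], [0.002, 0.0, -1.0]]
wrist_force: [-0.9, 0.8, 5.2]
finger_gap: 42.0
grasp_force: 61.6
```

Call:
play_rows(deltas=[[255, 0, 0, -0.05, 0], [255, 0, 0, -0.1, 0], [255, 0, 0, -0.3, 0], [255, 0, 0, -0.4, 0], [255, 0, 0, -0.4, 0]])

```text
time: 17.45
tool_pos: [464.8, -29.0, 126.8]
eef_rot: [[1.0, 0.001, -0.003], [0.001, -1.0, 0.0], [-0.003, -0.0, -1.0]]
wrist_force: [-0.1, 0.6, -2.1]
finger_gap: 41.9
grasp_force: 61.5
```

Call:
play_rows(deltas=[[255, -0.135, 0.58, 0, 0], [255, -0.135, 0.58, 0, 0], [255, -0.135, 0.58, 0, 0], [255, -0.135, 0.58, 0, 0], [255, -0.135, 0.58, 0, 0]])

```text
time: 17.95
tool_pos: [414.3, -248.0, 126.4]
eef_rot: [[1.0, 0.001, -0.001], [0.001, -1.0, 0.0], [-0.001, -0.0, -1.0]]
wrist_force: [1.3, -0.3, -3.1]
finger_gap: 42.3
grasp_force: 61.6
```

Call:
play_rows(deltas=[[255, -0.135, 0.58, 0, 0], [255, -0.135, 0.58, 0, 0], [255, 0, 0, 0, -0.09], [255, 0, 0, 0, 0], [255, 0, 0, 0, 0]])

```text
time: 18.45
tool_pos: [394.9, -333.1, 126.2]
eef_rot: [[0.998, 0.07, -0.001], [0.07, -0.998, 0.001], [-0.001, -0.001, -1.0]]
wrist_force: [-0.1, 0.0, -2.2]
finger_gap: 42.0
grasp_force: 61.9
```

```bash
cat > m3.py <<'E'
from m import *
s=r.get_state(); t=s["tool_pos"]; print(t.round(1),s["eef_rot"][:2,0].round(3),s["wrist_force"].round(1),s["finger_gap"])
fs=[]
for n in ("top","side"):
    c=imaging.camera(n); P=pts(c,np.ones(c["range_z"].shape,bool))
    Q=P[(abs(P[:,0]-t[0])<75)&(abs(P[:,1]-t[1])<30)&(abs(P[:,2]-(t[2]-4.2+14))<9)]
    for q in comps(Q,3): print(n,rect(q),q.mean(0).round(1),q.min(0).round(1),q.max(0).round(1),len(q))
    a=cv2.cvtColor(c["frame"],cv2.COLOR_RGB2BGR); a=a[150:280,390:490] if n=="top" else a[190:320,350:480]
    fs.append(cv2.resize(a,None,fx=3.4,fy=3.4,interpolation=2))
cv2.imwrite("pics/s1.png",np.hstack(fs))
E
python3 m3.py
```

```text
[ 394.9 -333.1  126.2] [0.998 0.07 ] [-0.1  0.  -2.2] 41.98243350224817
top (array([ 361.6, -333. ]), 46.5, 44.9, 5.1) [ 362.1 -331.   137.6] [ 338.1 -355.7  129.8] [ 383.4 -308.6  144.3] 300
top (array([ 440.7, -316.1]), 32.3, 8.5, -46.5) [ 439.5 -316.6  137. ] [ 428.5 -330.7  129.2] [ 448.8 -305.   140.5] 38
side (array([ 379.9, -333.4]), 92.7, 58.2, -3.5) [ 371.9 -336.8  137.6] [ 333.6 -363.1  127. ] [ 427.7 -304.4  144.8] 589
side (array([ 433.3, -344.1]), 37.2, 8.7, 37.5) [ 430.9 -346.1  135.5] [ 417.4 -354.2  127.5] [ 447.5 -329.3  139.6] 51
```

View pics/s1.png

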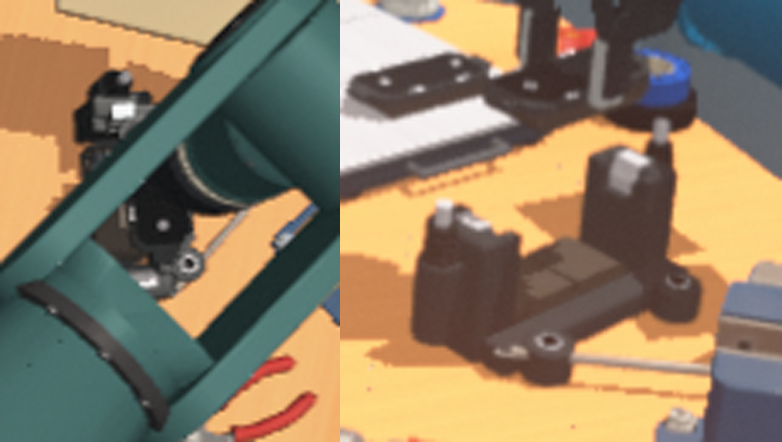

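Call:
play_rows(deltas=[[255, 0, 0.009, 0.2, 0], [255, 0, 0, 0.3, 0], [255, 0, 0, 0.15, 0], [255, 0, 0, 0.04, 0], [255, 0, 0, 0, 0]])

```text
time: 19.05
tool_pos: [395.3, -333.8, 74.8]
eef_rot: [[0.997, 0.072, -0.001], [0.072, -0.997, 0.001], [-0.001, -0.001, -1.0]]
wrist_force: [0.1, -0.3, -3.3]
finger_gap: 41.9
grasp_force: 61.8
```

Call:
play_rows(deltas=[[255, 0, 0, 0.03, 0], [255, 0, 0, 0.02, 0], [255, 0, 0, 0, 0]])

```text
time: 19.35
tool_pos: [395.4, -334.6, 71.7]
eef_rot: [[0.997, 0.071, 0.001], [0.071, -0.997, -0.001], [0.001, 0.001, -1.0]]
wrist_force: [-0.6, -0.1, -3.2]
finger_gap: 41.7
grasp_force: 61.9
```

Call:
play_rows(deltas=[[255, 0, -0.005, 0.03, 0], [255, 0, 0, 0.03, 0], [255, 0, 0, 0, 0]])

```text
time: 19.65
tool_pos: [395.0, -333.8, 66.3]
eef_rot: [[0.997, 0.072, -0.001], [0.072, -0.997, 0.001], [-0.001, -0.001, -1.0]]
wrist_force: [-0.9, 1.2, -3.2]
finger_gap: 42.2
grasp_force: 61.9
```

Call:
play_rows(deltas=[[255, 0, 0, 0.02, 0], [255, 0, 0, 0.02, 0]])

```text
time: 19.85
tool_pos: [395.3, -334.1, 63.7]
eef_rot: [[0.997, 0.071, 0.0], [0.071, -0.997, -0.0], [0.0, 0.0, -1.0]]
wrist_force: [-0.8, -0.1, -4.3]
finger_gap: 41.8
grasp_force: 61.9
```

Call:
play_rows(deltas=[[255, 0, 0, 0.02, 0], [255, 0, 0, 0.02, 0]])

```text
time: 20.05
tool_pos: [395.2, -334.0, 60.6]
eef_rot: [[0.997, 0.072, -0.0], [0.072, -0.997, -0.0], [-0.0, 0.0, -1.0]]
wrist_force: [-1.2, -0.1, -2.6]
finger_gap: 42.1
grasp_force: 61.9
```

Call:
play_rows(deltas=[[255, 0, 0, 0.015, 0], [255, 0, 0, 0.015, 0]])

```text
time: 20.25
tool_pos: [395.0, -334.2, 58.7]
eef_rot: [[0.997, 0.072, -0.001], [0.072, -0.997, -0.0], [-0.001, 0.0, -1.0]]
wrist_force: [-4.1, 0.2, 0.2]
finger_gap: 42.2
grasp_force: 62.1
```

Call:
play_rows(deltas=[[255, -0.01, 0, 0.01, 0], [255, 0, 0, 0.015, 0]])

```text
time: 20.45
tool_pos: [394.6, -334.4, 57.1]
eef_rot: [[0.997, 0.071, 0.001], [0.071, -0.997, -0.001], [0.0, 0.001, -1.0]]
wrist_force: [-2.5, 0.2, 2.3]
finger_gap: 41.5
grasp_force: 62.3
```

Call:
play_rows(deltas=[[255, 0, 0, 0.015, 0], [255, 0, 0, 0.015, 0]])

```text
time: 20.65
tool_pos: [394.9, -334.5, 55.3]
eef_rot: [[0.997, 0.071, 0.001], [0.071, -0.997, -0.001], [0.001, 0.001, -1.0]]
wrist_force: [-3.6, 0.5, 3.6]
finger_gap: 42.3
grasp_force: 62.6
```

Call:
play_rows(deltas=[[255, -0.007, 0, 0.015, 0], [255, 0, 0, 0.02, 0]])

```text
time: 20.85
tool_pos: [394.4, -334.5, 52.3]
eef_rot: [[0.997, 0.071, 0.001], [0.071, -0.997, -0.001], [0.001, 0.001, -1.0]]
wrist_force: [-0.9, 0.2, 2.5]
finger_gap: 41.9
grasp_force: 62.4
```

Call:
play_rows(deltas=[[255, 0, 0, 0.02, 0], [255, 0, 0, 0.015, 0]])

```text
time: 21.05
tool_pos: [394.2, -334.3, 49.0]
eef_rot: [[0.997, 0.072, 0.001], [0.072, -0.997, -0.001], [0.0, 0.001, -1.0]]
wrist_force: [-1.5, -0.1, 2.1]
finger_gap: 41.7
grasp_force: 62.3
```

Call:
play_rows(deltas=[[255, 0, 0, 0.015, 0], [255, 0, 0, 0.01, 0]])

```text
time: 21.25
tool_pos: [394.2, -334.1, 47.1]
eef_rot: [[0.997, 0.072, 0.0], [0.072, -0.997, -0.0], [0.0, 0.0, -1.0]]
wrist_force: [0.6, -1.3, 1.6]
finger_gap: 41.9
grasp_force: 62.3
```

Call:
play_rows(deltas=[[255, 0, 0, 0.01, 0], [255, 0, 0, 0.005, 0]])

```text
time: 21.45
tool_pos: [394.2, -334.2, 46.8]
eef_rot: [[0.997, 0.072, 0.0], [0.072, -0.997, -0.0], [0.0, 0.0, -1.0]]
wrist_force: [-1.8, 0.6, 7.3]
finger_gap: 42.1
grasp_force: 62.7
```

Call:
play_rows(deltas=[[255, 0, 0, 0.005, 0], [255, 0, 0, 0, 0]])

```text
time: 21.65
tool_pos: [394.2, -334.1, 46.8]
eef_rot: [[0.997, 0.072, 0.0], [0.072, -0.997, -0.0], [0.0, 0.0, -1.0]]
wrist_force: [-1.4, 1.5, 6.2]
finger_gap: 42.0
grasp_force: 62.8
```

Call:
play_rows(deltas=[[255, 0, 0, 0.01, 0], [255, 0, 0, 0, 0]])

```text
time: 21.85
tool_pos: [394.1, -334.2, 46.7]
eef_rot: [[0.997, 0.072, 0.0], [0.072, -0.997, -0.0], [0.0, 0.0, -1.0]]
wrist_force: [-2.4, 2.1, 9.7]
finger_gap: 42.1
grasp_force: 63.1
```

Call:
play_rows(deltas=[[255, 0, 0, -0.02, 0], [60, 0, 0, 0, 0], [60, 0, 0, 0, 0], [60, 0, 0, 0, 0]])

```text
time: 22.25
tool_pos: [393.8, -333.8, 46.0]
eef_rot: [[0.997, 0.072, -0.001], [0.072, -0.997, 0.001], [-0.0, -0.001, -1.0]]
wrist_force: [-0.6, 0.7, -0.3]
finger_gap: 65.7
grasp_force: 0.0
```

Call:
play_rows(deltas=[[60, 0, 0, -0.1, 0], [60, 0, 0, -0.4, 0], [60, 0, 0, -0.5, 0], [60, 0, 0, -0.5, 0]])

```text
time: 22.65
tool_pos: [393.7, -333.8, 160.2]
eef_rot: [[0.997, 0.072, -0.001], [0.072, -0.997, 0.001], [-0.0, -0.001, -1.0]]
wrist_force: [0.1, 0.2, 0.8]
finger_gap: 65.1
grasp_force: 0.0
```

Call:
play_rows(deltas=[[60, 0.1, -0.6, 0, 0], [60, 0.1, -0.6, 0, 0], [60, 0.1, -0.6, 0, 0], [60, 0.1, -0.6, 0, 0], [60, 0, 0, 0, 0]])

```text
time: 23.15
tool_pos: [411.3, -147.8, 159.7]
eef_rot: [[0.997, 0.078, 0.001], [0.078, -0.997, 0.002], [0.002, -0.002, -1.0]]
wrist_force: [0.5, -1.1, 0.4]
finger_gap: 65.0
grasp_force: 0.0
```

```bash
python3 - <<'E'
from m import *
fs=[]
for n in ("top","side"):
    c=imaging.camera(n); P=pts(c,np.ones(c["range_z"].shape,bool))
    Q=P[(P[:,0]>335)&(P[:,0]<450)&(P[:,1]>-370)&(P[:,1]<-295)&(P[:,2]>50)&(P[:,2]<66)]
    for q in comps(Q,3): print(n,rect(q),q.mean(0).round(1),len(q))
    for a,b in ((340,365),(380,405),(420,445)):
        q=Q[(Q[:,0]>a)&(Q[:,0]<b)&(abs(Q[:,1]+333)<15)]; print(a,np.median(q[:,2]).round(2) if len(q) else None)
    a=cv2.cvtColor(c["frame"],cv2.COLOR_RGB2BGR); a=a[150:280,370:480] if n=="top" else a[190:320,350:480]
    fs.append(cv2.resize(a,None,fx=3.3,fy=3.3,interpolation=2))
cv2.imwrite("pics/f1.png",np.hstack(fs))
E
```

```text
top (array([ 392.1, -331.2]), 117.0, 46.7, 3.7) [ 393.  -331.4   58.6] 742
340 58.69
380 58.8
420 58.22
side (array([ 391.9, -332.6]), 117.6, 48.4, 4.5) [ 396.9 -337.9   59.6] 777
340 60.94
380 60.69
420 60.47
```

View pics/f1.png

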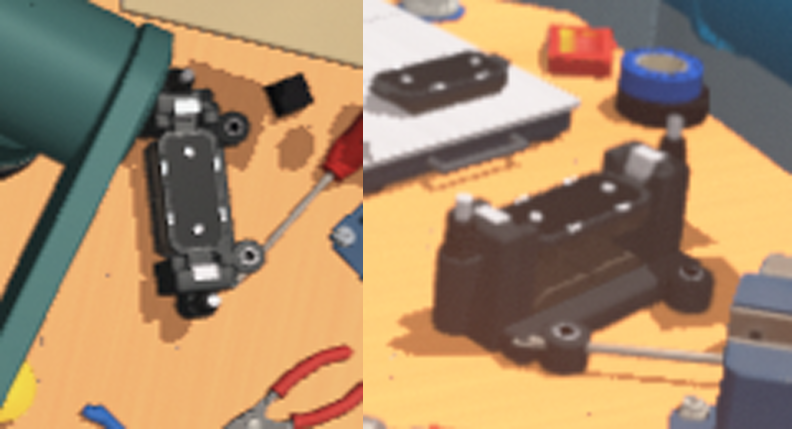

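The picture shows the pad level between the clips (top view around (190,190), side view around (590,205)). Its top measures 58.7 mm, or about 60 mm after the camera's known bias, so it is fully home. Both other pads lie on the plate.

```bash
python3 -c "
from workcell import close_job
print(close_job())"
```

```text
the job is handed in; nothing more can be done
None
```

The job is handed in: I dragged all three pads about 3 cm, and the hardest-dragging one, from the middle lane (about 0.5 apparent friction against 0.35–0.40), now sits home in the bracket at about 10 N; the other two lie on the plate, and the spray can was never approached.

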